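# Run the fingertips along an inlay line to bed its pieces

### The arm

A 6-joint arm with a two-finger parallel gripper is mounted at the origin on the work surface. World frame = base frame: x ahead of the robot, y to its left, z up, the work surface at z = 0. Lengths are in mm, angles in rad, forces in N, time in s.
With the tool pointing down it reaches from about 325 to 875 mm from the base axis. Payload 4.4 kg.
Tool frame: the origin (TCP) lies on the centre line of the jaws, within the pads' length; the fingertips stand ahead of it and the grasp point (between the pads) lies 6 mm ahead of it (ctrl.tcp_to_tips is the z of the fingertips in the tool frame, in mm); z points along the fingers, y is the line along which they close (so a half turn about z gives the same grasp; the last joint's range is limited). The gripper opens to 85 mm and grips with 20 to 120 N. Pads are 22 mm wide; open, the fingers measure 114 mm over their backs; the gripper's body (76 mm by 85 mm) begins 54 mm behind the grasp point. The pads swing forward as they close: fully open they stand 13 mm farther back than shut.
Start: joints at [-1.448, 0.207, 1.542, -0, 1.393, -0.15], TCP at [155.463, -553.587, 226.682] pointing down, gripper open.
Joint ranges: [-2.73, 2.73], [-0.86, 2.22], [0.23, 2.46], [-1.11, 4.25], [0.08, 2.63], [-2.82, 2.82]. Speed limits (rad/s): [2.79, 2.79, 3.14, 3.14, 3.14, 3.14].

### API

Orientations are given as a 3x3 rotation matrix whose columns are the frame's x, y, z axes.
In Python, from plant import ctrl, sensors, optics gives the robot as it stands. Calls block until the motion is done:
- ctrl.move_ptp(position, orientation): joint-space move of the TCP to a pose.
- ctrl.move_l(position, rot=None, vel=150, threshold=None): straight line of the TCP; rot=None keeps the orientation; vel is the mean speed in mm/s. With threshold (N) it stops when the force on the tool has changed by that much, and returns True; else False.
- ctrl.set_joints(angles): joint-space move.
- ctrl.gripper_to(opening, force=None): finger opening in mm; force is the grip in N (None keeps the last); returns when the fingers have stopped.
- ctrl.hold(seconds).
- ctrl.solve_ik(position, orientation): joint angles nearest the present ones, or None.
- sensors.read_state(): the state.
- optics.grab_frame(name): name is "side" or "top" or "wrist"; returns (picture, depth): 400x640x3 uint8, red, green, blue; 400x640 float32, mm along the optical axis (not along the pixel's ray), 0 where there is no reading.
- optics.camera_params(name): a dict with "mtx" (3x3 intrinsics, pixels), "R" (3x3) and "t" (3): a world point X has camera coordinates R X + t; the wrist camera has in their place "T_tool_cam" (4x4, takes a point from camera to tool coordinates, whose origin is the TCP and whose axes are the flange's). Camera axes: x right, y down, z forward; pixel columns grow to the right and rows downward; lengths in mm; the calibration is good to about 2 mm. A picture is of the moment at which its call begins: read the wrist's pose just before it. camera_params takes no time and is no camera call.
A pose or a line that the arm cannot do raises ctrl.MotionError and nothing moves.
- ctrl.finish_job(): hands the job in; it is judged then, once.
The state is a dict: "t": time; "q": joint angles; "qvel": joint speeds; "tau": joint torques, N m; "eef_pos": TCP position; "eef_rot": TCP orientation; "force": force on the tool from outside, world axes, zero at the start; "wrist_torque": the same for the moment, N m; "grip_width": finger opening in mm; "grasp_force": force on a finger pad.
Only numpy, scipy, OpenCV 4.12 (cv2) and the standard library are available. Lean on these libraries where they do the work, as an engineer would, in place of code of your own. Each camera call takes 0.05 s, during which the arm holds its last target. There are 200 camera calls.

### The job

Run the fingertips along the S-shaped line of six pale inlay pieces in the dark panel, in order from the end with the brass pin to the other end, pressing gently so that every piece goes fully down into its groove. Nothing is to be picked up: leave the panel's other items and the tools on the bench where they are, and finish with the hand clear.

Things in the scene. Friction and masses are not known exactly. Their poses are not given: they have to be found in the camera images.
- panel: dark walnut panel 200 x 260 x 28 mm flat on a black rubber pad (225 x 285 x 12 mm) that is fixed to the bench, at any yaw. Origin: centre of the panel's underside; x across, y along, z up; upper face 28 mm above the origin, 40 above the bench. Pressed with over about 6 N it sinks, 2.5 N per mm, at most 7 mm, and springs back. Steel pin (dia 18, 12 high) on each corner.
- start_pin (a point): top centre of the brass pin (diameter 16 mm, 3 mm high, 33 mm from the centre of piece 1) let into the panel just before the first inlay piece: it marks the end to start from
- piece1_top (a point): centre of the top of inlay piece 1 (counted from the brass pin), moves with it; x along the line, z up. Pale maple, 40 mm along the line, 14 wide: flat top 10 long, at each end a ramp 15 long down to the panel face, so fingertips slide from piece to piece. At joint 0 its top is 7 mm above the panel face; bottomed, 1 mm. Pieces are 41 mm apart along a shallow S.
- piece2_top (a point): centre of the top of inlay piece 2 (counted from the brass pin), moves with it; x along the line, z up. Same as piece 1.
- piece3_top (a point): centre of the top of inlay piece 3 (counted from the brass pin), moves with it; x along the line, z up. Same as piece 1.
- piece4_top (a point): centre of the top of inlay piece 4 (counted from the brass pin), moves with it; x along the line, z up. Same as piece 1.
- piece5_top (a point): centre of the top of inlay piece 5 (counted from the brass pin), moves with it; x along the line, z up. Same as piece 1.
- piece6_top (a point): centre of the top of inlay piece 6 (counted from the brass pin), moves with it; x along the line, z up. Same as piece 1.
- piece1 (a joint): how far inlay piece 1 is pressed into the groove, m: 0 = 6 mm too high, 0.006 = bottomed (fully home). It slides straight down against about 2 N of friction and stays where it is left.
- piece2 (a joint): how far inlay piece 2 is pressed into the groove, m: 0 = 6 mm too high, 0.006 = bottomed (fully home). It slides straight down against about 2 N of friction and stays where it is left.
- piece3 (a joint): how far inlay piece 3 is pressed into the groove, m: 0 = 6 mm too high, 0.006 = bottomed (fully home). It slides straight down against about 2 N of friction and stays where it is left.
- piece4 (a joint): how far inlay piece 4 is pressed into the groove, m: 0 = 6 mm too high, 0.006 = bottomed (fully home). It slides straight down against about 2 N of friction and stays where it is left.
- piece5 (a joint): how far inlay piece 5 is pressed into the groove, m: 0 = 6 mm too high, 0.006 = bottomed (fully home). It slides straight down against about 2 N of friction and stays where it is left.
- piece6 (a joint): how far inlay piece 6 is pressed into the groove, m: 0 = 6 mm too high, 0.006 = bottomed (fully home). It slides straight down against about 2 N of friction and stays where it is left.
- gouge_panel: carving gouge lying on the panel along y, on the panel's -x side: wooden handle 100 x 26 x 22 mm, steel blade 70 mm; origin under the joint of handle and blade, handle to -x. To be left alone.
- pencil: flat red carpenter's pencil lying on the panel along y, on the panel's +x side: 146 x 14 x 8 mm; origin under its middle. To be left alone.
- gouge_left: carving gouge lying on the bench to the left: handle 110 x 26 x 22 mm, blade 100 mm; origin under the joint of handle and blade, handle to -x. To be left alone.
- gouge_right: carving gouge lying on the bench to the right: handle 120 x 26 x 22 mm, blade 90 mm; origin under the joint of handle and blade, handle to -x. To be left alone.
- mallet: turned wooden carver's mallet standing on its head: diameter 86, height 192 mm; origin under its centre. To be left alone.
- glue: yellow glue bottle, diameter 60, height 160 mm; origin under its centre. To be left alone.
- tape: grey and yellow tape measure, 70 x 36 x 62 mm; origin under its centre. To be left alone.
- offcut: brown wood offcut, 50 x 110 x 32 mm; origin under its centre. To be left alone.

How it is judged:
By the outcome, as a careful person would: the job done as asked, in the order asked, and still so for the second after the job is handed in, with the robot touching nothing.
It also fails if it takes over 42 s, if anything falls off the work surface, if the arm or the gripper's body presses on something with over 40 N, if the wrist force passes 120 N, or if a joint passes its speed limit or range.

## Working session

There is one attempt and no reset: what is moved stays moved. The work goes in short steps, each a Python script; the robot and the scene stay as the last script left them, time stands still between calls to the robot, and variables do not carry over. Pictures are saved under pics/ and viewed, at most 10 in all, crops included, and the job is handed in when it is done.

```bash
mkdir -p pics
python3 - <<'E'
from plant import ctrl,sensors,optics
import cv2,numpy as np
s=sensors.read_state();print(s['t'],s['eef_pos'],s['eef_rot'],s['force'],s['grip_width'],ctrl.tcp_to_tips)
for n in('top','side'):
    p,d=optics.grab_frame(n);cv2.imwrite(f'pics/{n}.png',p[:,:,::-1]);np.save(f'pics/{n}_d.npy',d);np.save(f'pics/{n}_p.npy',p)
    print(optics.camera_params(n))
print(optics.camera_params('wrist'))
E
```

```text
0.0 [ 155.34937823 -552.8247284   225.5193841 ] [[ 9.62749129e-01  2.70396018e-01 -3.27710896e-04]
 [ 2.70396065e-01 -9.62746597e-01  2.22683193e-03]
 [ 2.86623937e-04 -2.23249224e-03 -9.99997467e-01]] [ 0.90295655  0.13062791 -0.56215927] 85.56900456903979 25.0
{'mtx': array([[361.23954724,   0.        , 325.17616674],
       [  0.        , 361.23954724, 200.18987492],
       [  0.        ,   0.        ,   1.        ]]), 'R': array([[-8.61524742e-03, -9.99961174e-01, -1.85155797e-03],
       [-9.87832308e-01,  8.79825960e-03, -1.55273702e-01],
       [ 1.55283964e-01,  4.91307415e-04, -9.87869753e-01]]), 't': array([ -7.50396557, 552.54511586, 991.49113626])}
{'mtx': array([[454.60030766,   0.        , 326.27990806],
       [  0.        , 454.60030766, 191.05856513],
       [  0.        ,   0.        ,   1.        ]]), 'R': array([[ 0.86376339, -0.50388621, -0.00338943],
       [-0.27852963, -0.47182936, -0.83653948],
       [ 0.41992148,  0.72351624, -0.54789616]]), 't': array([-498.4694108 ,  203.96318942, 1447.79903337])}
{'mtx': array([[327.7279176 ,   0.        , 322.69126454],
       [  0.        , 327.7279176 , 198.2652494 ],
       [  0.        ,   0.        ,   1.        ]]), 'T_tool_cam': array([[-1.14835578e-03, -9.58703362e-01, -2.84405600e-01,
         7.27139418e+01],
       [ 9.99999265e-01, -1.21164236e-03,  4.65907429e-05,
         2.20301489e-01],
       [-3.89264574e-04, -2.84405338e-01,  9.58704048e-01,
        -1.47540676e+02],
       [ 0.00000000e+00,  0.00000000e+00,  0.00000000e+00,
         1.00000000e+00]])}
```

View pics/top.png

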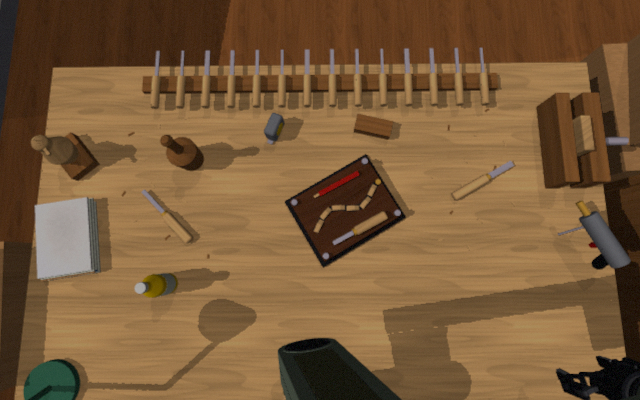

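View pics/side.png

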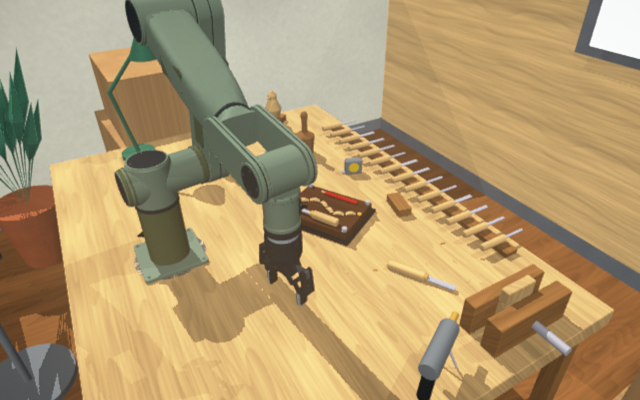

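```bash
cat > h.py <<'E'
from plant import ctrl,sensors,optics
import cv2,numpy as np
def ray(n,uv,pose=None):
    c=optics.camera_params(n);d=np.linalg.inv(c['mtx'])@np.array([uv[0],uv[1],1.])
    if n=='wrist':
        T=c['T_tool_cam'];R,p=pose;return p+R@T[:3,3],R@T[:3,:3]@d
    return -c['R'].T@c['t'],c['R'].T@d
def onz(n,uv,z,pose=None):
    o,d=ray(n,uv,pose);return o+d*(z-o[2])/d[2]
def tri(rs):
    A=0;b=0
    for o,d in rs:
        d=d/np.linalg.norm(d);P=np.eye(3)-np.outer(d,d);A=A+P;b=b+P@o
    return np.linalg.solve(A,b)
def down(a): # tool x at yaw a
    c,s=np.cos(a),np.sin(a);return np.array([[c,s,0],[s,-c,0],[0,0,-1.]])
E
python3 - <<'E'
from h import *
for uv in [(365,160),(291,202),(326,257),(397,213)]: print(onz('top',uv,52))
C=np.mean([onz('top',uv,52) for uv in [(365,160),(291,202),(326,257),(397,213)]],axis=0);print(C)
def grab(k):
    s=sensors.read_state();np.savez(f'pics/w{k}_pose.npz',R=s['eef_rot'],p=s['eef_pos'])
    p,d=optics.grab_frame('wrist');cv2.imwrite(f'pics/w{k}.png',p[:,:,::-1]);np.save(f'pics/w{k}_d.npy',d);print(s['t'],s['eef_pos'],s['q'])
ctrl.gripper_to(0,20)
R=down(0)
ctrl.move_ptp([C[0]-10,C[1]-50,230],R);grab(0)
ctrl.move_l([C[0]-10,C[1]+50,230],vel=150);grab(1)
E
```

```text
[ 667.58396689 -128.4190262    52.        ]
[546.73185879  84.67193967  52.        ]
[391.70796199 -13.25814247  52.        ]
[ 512.66184243 -214.75322023   52.        ]
[529.67140753 -67.93961231  52.        ]
2.9083 [ 519.57577113 -118.75605189  230.01041616] [-3.86928288e-01  1.14674251e-01  1.64050418e+00 -3.71559498e-04
  1.38630511e+00  1.18499794e+00]
3.775 [519.72823869 -18.46201773 230.02107449] [-2.01645015e-01  8.68160369e-02  1.67103150e+00 -6.22573669e-04
  1.38356649e+00  1.36946164e+00]
```

View pics/w0.png

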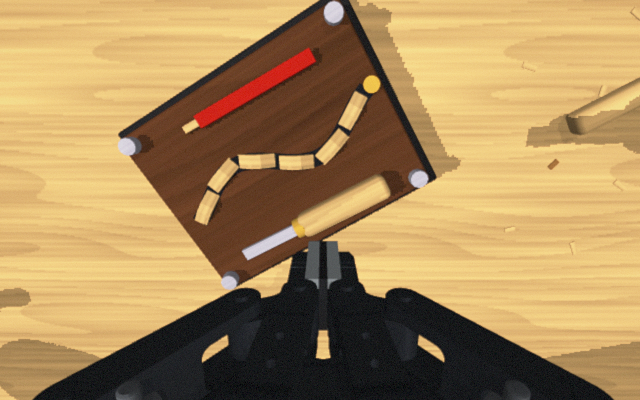

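View pics/w1.png

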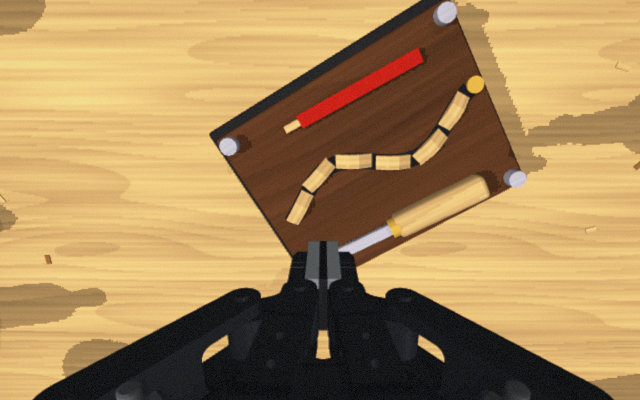

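The wrist views show the brass pin at (372,84) in w0 and (475,84) in w1, with the line ending at about (205,215) and (296,215). I'll enlarge both.

Run:
```python
import cv2
for k,x0 in((0,185),(1,280)):
    i=cv2.imread(f'pics/w{k}.png')[70:235,x0:x0+210];cv2.imwrite(f'pics/c{k}.png',cv2.resize(i,None,fx=3.5,fy=3.5,interpolation=cv2.INTER_CUBIC))
```

```text
(no output)
```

View pics/c0.png

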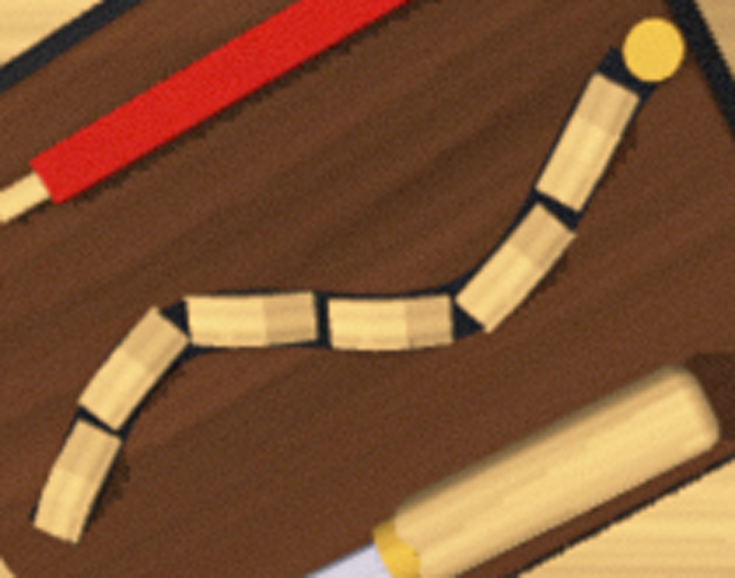

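View pics/c1.png

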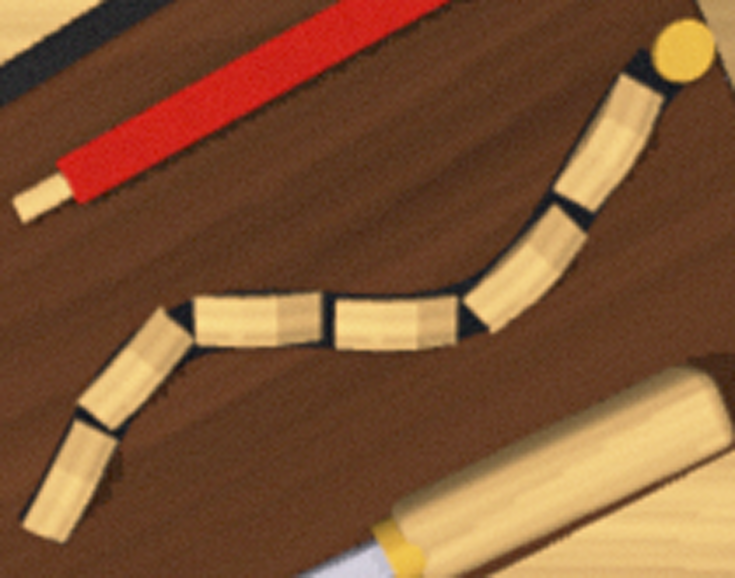

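```bash
cat >> h.py <<'E'
c0=np.array([(654,49),(588,143),(515,267),(391,322),(252,320),(135,371),(78,482)])/3.5+[185,70]-.35
c1=np.array([(684,50),(609,144),(525,268),(397,322),(259,320),(137,371),(70,482)])/3.5+[280,70]-.35
P=[(lambda f:(f['R'],f['p']))(np.load(f'pics/w{k}_pose.npz')) for k in (0,1)]
E
python3 - <<'E'
from h import *
np.set_printoptions(precision=1,suppress=True)
X=np.array([tri([ray('wrist',a,P[0]),ray('wrist',b,P[1])]) for a,b in zip(c0,c1)]);print(X)
z=[43]+[46]*6
A=np.array([onz('wrist',a,h,P[0]) for a,h in zip(c0,z)]);B=np.array([onz('wrist',a,h,P[1]) for a,h in zip(c1,z)])
print(np.c_[A[:,:2],B[:,:2]]);M=(A+B)/2
print(np.linalg.norm(np.diff(M[:,:2],axis=0),axis=1))
d=[np.load(f'pics/w{k}_d.npy') for k in(0,1)]
for k,c in((0,c0),(1,c1)):
  for u in c:
    o,r=ray('wrist',u,P[k]);print((o+r*d[k][int(round(u[1])),int(round(u[0]))])[2],end=' ')
# top-view check with the same points
t=optics.camera_params('top');pc=(t['R']@M.T).T+t['t'];print((t['mtx']@(pc/pc[:,2:]).T).T[:,:2])
# gouge / pencil near-edge points in c0
for u,h in [((380,530),60),((690,370),60),((60,203),48),((400,5),48)]: print(onz('wrist',np.array(u)/3.5+[185,70],h,P[0]))
np.save('M.npy',M)
E
```

```text
[[ 608.3 -166.4   42. ]
 [ 583.2 -148.8   41. ]
 [ 548.1 -128.4   40.5]
 [ 532.2  -91.7   41.1]
 [ 533.   -50.8   41.9]
 [ 517.5  -14.6   41.2]
 [ 482.4    6.2   40.7]]
[[ 608.3 -166.3  608.2 -166. ]
 [ 583.4 -148.4  583.2 -146.9]
 [ 549.  -128.2  548.7 -126.6]
 [ 533.1  -92.1  533.1  -90.7]
 [ 533.8  -51.6  533.7  -50.4]
 [ 518.6  -16.1  518.6  -14.7]
 [ 484.2    4.2  484.1    5.8]]
[31.  40.  39.3 40.4 38.6 40.1]
42.40363612539318 47.18144421943748 47.510328029975824 45.913939522043336 46.547044168044295 47.83292960706166 46.79544307034456 43.52596097741923 45.932706965437546 47.64310558887382 45.45078268485554 46.85619043825727 47.343709147582956 46.77193070086224 [[378.2 180.6]
 [372.2 189. ]
 [365.5 200.9]
 [353.  206.5]
 [338.8 206.4]
 [326.4 211.8]
 [319.2 224. ]]
[473.3 -88.8  60. ]
[ 521.3 -177.9   60. ]
[567.1  -0.2  48. ]
[619.1 -97.2  48. ]
```

```bash
cat >> h.py <<'E'
W=np.array([(608.3,-166.4),(583.2,-148.8),(548.1,-128.4),(532.2,-91.7),(533,-50.8),(517.5,-14.6),(482.4,6.2)])
E
python3 - <<'E'
from h import *
np.set_printoptions(precision=2,suppress=True)
S=sensors.read_state
u=(W[2]-W[1])/np.linalg.norm(W[2]-W[1]);s=W[1]-4*u
R=down(.49)
ctrl.move_ptp([*s,130],R);ctrl.move_l([*s,82],vel=80);ctrl.hold(.2)
f0=S()['force'];print(S()['t'],S()['eef_pos'],f0,S()['grip_width'])
print(ctrl.move_l([*s,62],vel=12,threshold=1.5));st=S();z=st['eef_pos'][2];print(z,st['force']-f0,st['t'])
for _ in range(12):
    z-=.8;ctrl.move_l([*s,z],vel=10);st=S();print(st['t'],z,st['eef_pos'][2],st['force']-f0)
    if st['force'][2]-f0[2]>6: break
np.save('f0.npy',f0)
E
```

```text
5.525 [ 587.24 -151.08   82.75] [ 0.03 -0.57  0.34] -0.20020236026892227
False
62.107281479139246 [-0.63  1.51  0.11] 7.3417
7.5917 61.30728147913925 61.253844190224044 [0.12 1.3  0.39]
7.8417 60.50728147913925 60.403940951981625 [ 0.08  0.56 -0.25]
8.0917 59.707281479139255 59.6256267576456 [-0.51  0.87 -0.66]
8.3417 58.90728147913926 58.79008404595212 [ 0.28  1.07 -0.41]
8.5917 58.10728147913926 58.0105169694821 [ 0.84  0.88 -0.45]
8.8417 57.30728147913926 57.22862049232115 [-0.35  1.05 -0.79]
9.0917 56.507281479139266 56.43084235685905 [-0.68  0.78 -0.06]
9.3417 55.70728147913927 55.619701407759386 [-0.44  0.86 -0.73]
9.5917 54.90728147913927 54.813238549557695 [ 0.7   0.26 -0.49]
9.8417 54.107281479139274 54.013421826099304 [-0.47  0.63 -0.27]
10.0917 53.30728147913928 53.214624526587286 [0.39 0.54 0.12]
10.3417 52.50728147913928 52.40852764075723 [-0.58  0.97  0.13]
```

Run:
```python
from h import *
s=sensors.read_state();print(ctrl.tcp_to_tips,s['eef_pos'],s['eef_rot'],s['force'])
p,d=optics.grab_frame('wrist');cv2.imwrite('pics/w2.png',p[:,:,::-1])
np.save('pics/w2_d.npy',d);np.savez('pics/w2_pose.npz',R=s['eef_rot'],p=s['eef_pos'])
```

```text
25.0 [ 586.57519183 -150.79001306   52.40852764] [[ 8.82327057e-01  4.70636738e-01 -1.60476785e-04]
 [ 4.70636754e-01 -8.82327059e-01  8.28241543e-05]
 [-1.02612920e-04 -1.48604266e-04 -9.99999984e-01]] [-0.55360755  0.3981546   0.4643906 ]
```

View pics/w2.png

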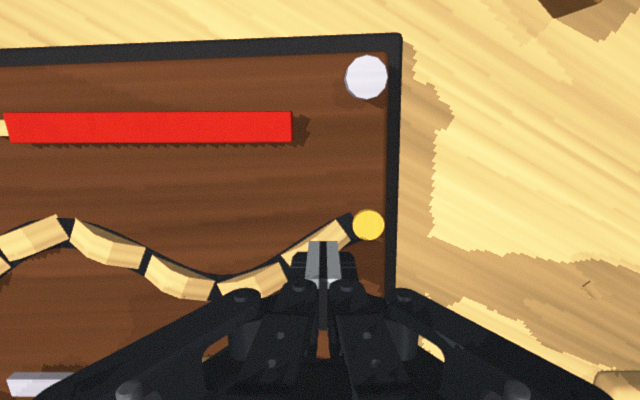

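The tips, at (323,245), are over piece 1 near the pin at (368,225), but haven't touched it. I'll check the tip position and panel height in the depth image.

Run:
```python
from h import *
np.set_printoptions(precision=1,suppress=True)
f=np.load('pics/w2_pose.npz');d=np.load('pics/w2_d.npy');T=optics.camera_params('wrist')['T_tool_cam']
for u in [(200,180),(120,330),(150,125),(366,77),(368,225),(340,232),(180,275),(105,250),(313,243),(313,250),(313,265),(313,278),(335,250),(335,278),(297,262),(297,275)]:
    o,r=ray('wrist',u,(f['R'],f['p']));X=o+r*d[u[1],u[0]];print(u,d[u[1],u[0]],X,'tool',f['R'].T@(X-f['p']))
```

```text
(200, 180) 164.02077 [588.5 -80.5  40.1] tool [ 34.8 -61.1  12.3]
(120, 330) 189.30092 [483.9 -73.1  40.1] tool [ -54.  -116.9   12.3]
(150, 125) 148.14201 [605.  -52.9  48.5] tool [ 62.4 -77.7   3.9]
(366, 77) 138.48575 [ 668.  -128.5   52.6] tool [82.4 18.6 -0.2]
(368, 225) 166.5916 [ 608.3 -165.6   44.1] tool [12.2 23.3  8.3]
(340, 232) 170.35751 [ 597.4 -155.5   41.6] tool [ 7.4  9.3 10.8]
(180, 275) 172.44136 [538.1 -91.8  46.1] tool [-15.  -74.8   6.3]
(105, 250) 167.50162 [534.1 -52.9  46.9] tool [  -0.2 -111.     5.6]
(313, 243) 148.23631 [ 594.4 -141.9   63.6] tool [ 11.1  -4.1 -11.2]
(313, 250) 141.08955 [ 594.6 -142.1   71. ] tool [ 11.2  -3.9 -18.6]
(313, 265) 128.50319 [ 594.6 -142.5   84.2] tool [ 11.   -3.5 -31.8]
(313, 278) 117.20607 [ 595.6 -142.3   95.7] tool [ 12.   -3.2 -43.3]
(335, 250) 141.71834 [ 598.8 -150.6   70.5] tool [ 10.9   5.6 -18. ]
(335, 278) 119.97859 [ 598.1 -150.    93.2] tool [ 10.5   4.8 -40.8]
(297, 262) 139.72627 [ 587.6 -138.1   73.7] tool [  6.9 -10.7 -21.3]
(297, 275) 128.44183 [ 588.4 -138.7   85.4] tool [  7.3  -9.8 -33. ]
```

Panel and piece heights match the text (40 and about 46–47 mm). The tips really end about 10 mm behind the TCP, so I expect contact near TCP z = 38. I'll carry on down with force feedback.

Run:
```python
from h import *
np.set_printoptions(precision=2,suppress=True)
S=sensors.read_state;f0=np.load('f0.npy')
f0=(f0+[-.0,.8,-.35])
u=(W[2]-W[1])/np.linalg.norm(W[2]-W[1]);s=W[1]-4*u
print(ctrl.move_l([*s,41],vel=30,threshold=3));z=S()['eef_pos'][2]
print(z,S()['t'])
while z>27:
    z-=1;ctrl.move_l([*s,z],vel=20);st=S();print(st['t'],st['eef_pos'][2],st['force']-f0)
    if st['force'][2]-f0[2]>5: break
np.save('f0.npy',f0)
```

```text
False
40.63606119638663 10.925
11.175 39.57339316040624 [-0.7   0.96  0.67]
11.425 38.673514250262755 [-0.47  0.31  0.64]
11.675 37.61558129078545 [-0.81 -0.95  1.38]
11.925 36.55127403888389 [ 0.77 -0.7   0.75]
12.175 36.32766246938976 [-3.17  1.42  5.11]
```

Run:
```python
from h import *
np.set_printoptions(precision=2,suppress=True)
S=sensors.read_state;f0=np.load('f0.npy')
u=(W[2]-W[1])/np.linalg.norm(W[2]-W[1]);s=W[1]-4*u
z=35.6
for k in range(5):
    z-=.8;ctrl.move_l([*s,z],vel=20);st=S();print(st['t'],z,st['eef_pos'],st['force']-f0)
    if st['force'][2]-f0[2]>11: break
```

```text
12.425 34.800000000000004 [ 586.78 -150.84   35.79] [-3.11  1.15  7.07]
12.675 34.00000000000001 [ 586.77 -150.85   35.23] [-3.32  1.72  8.5 ]
12.925 33.20000000000001 [ 586.78 -150.84   34.66] [-3.54  0.49 10.71]
13.175 32.40000000000001 [ 586.78 -150.87   34.13] [-4.62  0.91 10.7 ]
13.425 31.600000000000012 [ 586.81 -150.86   33.6 ] [-5.11  2.19 12.73]
```

```bash
cat >> h.py <<'E'
U=np.array([W[2]-W[1],W[2]-W[1],W[2]-W[1],W[4]-W[2],W[5]-W[3],W[6]-W[5],W[6]-W[5]]);U/=np.linalg.norm(U,axis=1)[:,None]
def heights(tag):
    s=sensors.read_state();pose=(s['eef_rot'],s['eef_pos']);p,d=optics.grab_frame('wrist');cv2.imwrite(f'pics/{tag}.png',p[:,:,::-1])
    c=optics.camera_params('wrist');T=c['T_tool_cam']
    v,w=np.mgrid[0:400,0:640];D=np.stack([(w-c['mtx'][0,2])/c['mtx'][0,0],(v-c['mtx'][1,2])/c['mtx'][1,1],np.ones((400,640))],-1)
    X=(D*d[...,None])@(pose[0]@T[:3,:3]).T+pose[1]+pose[0]@T[:3,3];X=X[d>0]
    print(tag,s['t'],s['eef_pos'])
    for i in range(7):
        e=X[:,:2]-W[i];a=e@U[i];b=e@np.array([-U[i][1],U[i][0]])
        m=(abs(a)<4)&(abs(b)<4)&(X[:,2]<60);g=X[m,2]
        n=(abs(a)<4)&(abs(abs(b)-16)<4)&(X[:,2]<60)
        print(i,m.sum(),g.mean() if m.any() else None,X[n,2].mean() if n.any() else None)
E
python3 - <<'E'
from h import *
R=down(.49);s=W[1]-4*U[1]
ctrl.move_l([*s,72],vel=120)
ctrl.move_l([*(W[1]+6*U[1]-32*R[:2,0]),72],vel=120);heights('w3')
E
```

```text
w3 14.375 [ 549.43506996 -160.7457892    71.31812249]
0 227 43.43168414841977 40.24866547019061
1 205 41.44615787114589 40.383744048742024
2 198 47.000385147082135 40.34767219043607
3 205 46.6654883251816 40.3729651638565
4 215 47.09108829799164 40.3782739094088
5 226 47.04672541846651 40.31563321712258
6 49 47.02384143717038 40.24129370317339
```

View pics/w3.png

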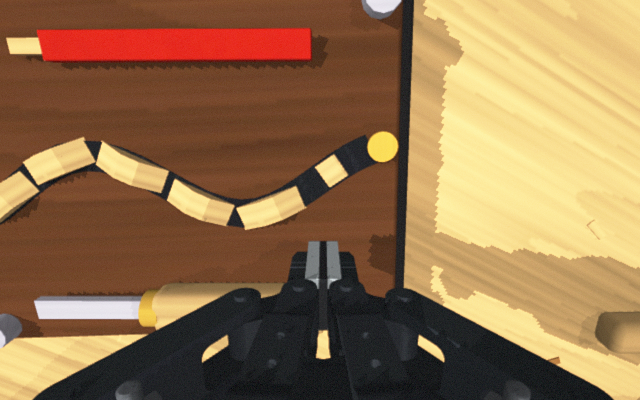

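Piece 1 is bottomed, at 41.4 mm against 47.0 for the others, and nothing else moved. Now I'll slide along the line with force correction.

Run:
```python
from h import *
np.set_printoptions(precision=1,suppress=True)
S=sensors.read_state;R=down(.49)
from scipy.interpolate import CubicSpline
k=np.r_[0:6];sp=CubicSpline(k,W[1:])
s=W[1];ctrl.move_l([*s,72],vel=120);ctrl.hold(.1);f0=np.mean([(ctrl.hold(.02),S()['force'])[1] for _ in range(5)],axis=0)
ctrl.move_l([*s,41],vel=80)
z=34.2;ctrl.move_l([*s,z],vel=25)
for t in np.r_[np.linspace(0,5,19)[1:],5.15]:
    p=sp(min(t,5))+max(0,t-5)*41*U[6]
    hit=ctrl.move_l([*p,z],vel=35,threshold=15);st=S();F=st['force']-f0
    print(round(t,2),round(st['t'],2),round(z,2),st['eef_pos'],F,hit)
    if hit: break
    z=np.clip(z-np.clip(.15*(8-F[2]),-.5,.3),32.5,36)
ctrl.move_l([*S()['eef_pos'][:2],75],vel=100)
ctrl.move_l([*(W[5]-35*R[:2,0]+[0,-55]),125],vel=150)
heights('w4')
```

```text
0.28 16.51 34.2 [ 574.1 -146.5   36.2] [ 2.5 -1.1  6.4] False
0.56 16.98 33.96 [ 563.  -141.1   35.3] [ 3.7 -1.5  5.3] False
0.83 17.46 33.66 [ 554.4 -134.4   35.4] [ 2.6 -2.3  7.5] False
1.11 17.93 33.58 [ 546.8 -126.    35.4] [ 2.1 -2.3  7.2] False
1.39 18.41 33.46 [ 540.  -115.8   34.7] [ 2.3 -1.8  6.9] False
1.67 18.88 33.29 [ 536.3 -106.6   34.8] [ 3.3 -4.6  7.7] False
1.94 19.36 33.25 [533.5 -95.6  35. ] [ 1.3 -5.5  9.5] False
2.22 19.83 33.47 [532.7 -84.2  35. ] [ 1.5 -4.6  8.6] False
2.5 20.31 33.56 [532.8 -72.8  34.6] [ 0.9 -5.9  8.4] False
2.78 20.78 33.61 [533.  -60.8  34.7] [-0.7 -3.6  9.6] False
3.06 21.26 33.86 [533.1 -50.   35.1] [ 1.2 -4.1  9.2] False
3.33 21.73 34.04 [530.8 -38.8  35.1] [ 2.3 -3.6  7.4] False
3.61 22.19 33.95 [527.  -28.7  35. ] [ 3.5 -3.8  6.3] False
3.89 22.66 33.7 [521.7 -19.2  35.2] [ 2.4 -4.1  8.7] False
4.17 23.12 33.81 [514.3 -10.7  35.3] [ 3.1 -2.7  7.3] False
4.44 23.6 33.71 [505.4  -3.5  35. ] [ 3.5 -1.9  6.7] False
4.72 24.08 33.52 [496.    1.7  35.1] [ 5.7 -3.2  6.3] False
5.0 24.57 33.26 [484.9   5.5  35.1] [ 4.4 -1.5  8.3] False
5.15 24.9 33.3 [479.4   8.6  35.1] [ 4.2 -2.4  8.6] False
w4 26.3333 [485.8 -85.4 124.2]
0 146 43.43011649290111 40.34697372219625
1 139 41.52258417945571 40.45273742460821
2 125 41.42404086507968 40.39349435017424
3 128 41.368806762590225 40.3814864269407
4 139 41.393791617850006 40.48319647571782
5 140 41.27767292538807 40.31297026926651
6 133 41.31387477087207 40.310950802125255
```

View pics/w4.png

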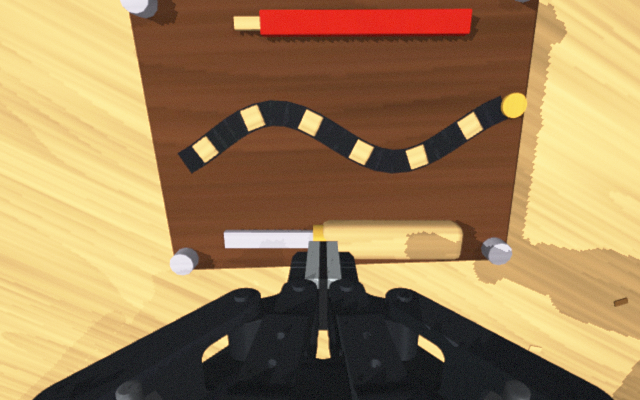

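All six flat tops, from (470,125) to (205,150), are home in the groove, and the pencil and gouge haven't moved. The hand is about 65 mm above the gouge, so I'll raise it a little and hand in.

Run:
```python
from h import *
p=sensors.read_state()['eef_pos'];ctrl.move_l([p[0],p[1],200],vel=120);ctrl.hold(.3);print(sensors.read_state()['t']);print(ctrl.finish_job())
```

```text
27.4583
the job is handed in; nothing more can be done
None
```

All six inlay pieces were pressed fully home in order from the brass pin (tops about 1 mm above the panel face by depth camera), the pencil and panel gouge look undisturbed, and the job was handed in at 27.5 s with the hand clear; piece 1 was pressed straight down first, reaching about 13 N, before the slide at about 5–10 N.

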